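Unpack the balance check weight from its pinned transit case

ROBOT

A 6-joint arm with a two-finger parallel gripper is mounted at the origin on the work surface. World frame = base frame: x ahead of the robot, y to its left, z up, the work surface at z = 0. Lengths are in mm, angles in degrees, forces in N, time in s.
With the tool pointing down it reaches from about 350 to 850 mm from the base axis. Payload 8.1 kg.
Tool frame: the origin (TCP) lies midway between the tips of the shut fingers; the grasp point (between the pads) lies 19 mm behind it; z points along the fingers, y is the line along which they close (so a half turn about z gives the same grasp; the last joint's range is limited). The gripper opens to 85 mm and grips with 20 to 120 N. Pads are 22 mm wide; open, the fingers measure 114 mm over their backs; the gripper's body (76 mm by 85 mm) begins 54 mm behind the grasp point. The pads swing forward as they close: fully open they stand 13 mm farther back than shut.
Start: joints at [60.711, 7.471, 85.268, -0, 87.261, -4.893], TCP at [247.809, 546.439, 231.292] pointing down, gripper open.
Joint ranges: [-169.43, 169.43], [-51.17, 129.36], [1.28, 143.12], [-76.62, 256.62], [0, 156.53], [-152.29, 152.29]. Speed limits (degrees/s): [136.94, 136.94, 159.86, 180, 180, 180].

INTERFACE

Orientations are given as [roll, pitch, yaw] about the fixed x, y, z axes, in that order (R = Rz(yaw) Ry(pitch) Rx(roll)).
In Python, from bench import r gives the robot as it stands.
- The arm moves only by the tool send_rows, never from a script. Its argument "increments" is a list of rows, each a list of 6 numbers: the shift along the tool's x, y, z in mm, then the turn, a rotation vector about the tool's x, y, z in rad. A call has 1 to 5 rows; each row shifts and turns the commanded pose from where the row before left it, along the tool's axes as they then stand; what a row does not reach is not made up. A row lasts 1/8 s, in which the tool goes at most 62.5 mm and 10.7 degrees, less where a joint would pass 70% of its speed; a pose out of reach is approached as far as the arm can. A call is refused whole if a number of a shift passes 62.5 or a number of a turn 0.188, either way. A call with a gripper value outside its range is refused whole. "grip" is the closure, from -1 (fully open) to 1 (shut), set as the call begins (left out, the last holds). The fingers move at their own pace and stop on an object; "grip_force" is the grip in N (left out, the last holds). Time passes only in rows, so rows that do not move let the fingers close. It gives the time, the measured TCP pose, the force, the opening and the grip force at its end, in the units of the state.
- r.sense(): the state, without advancing time (a new reading comes with each control period).
- r.snapshot(name): name is "side" or "top" or "wrist"; returns a dict with "img" (480x640x3 uint8, blue, green, red), "z_map" (480x640 float32, mm along the optical axis (not along the pixel's ray), 0 where there is no reading), "fx", "fy", "cx", "cy" (pixels), "D" ([k1, k2, p1, p2, k3] as OpenCV has them; the pictures are not rectified), "view" (4x4, takes a point from world to camera coordinates). Camera axes: x right, y down, z forward; pixel columns grow to the right and rows downward; lengths in mm; the calibration is good to about 2 mm. A picture is of the moment at which its call begins.
- r.hand_in(): hands the job in; it is judged then, once.
The state is a dict: "time": time; "joint_pos": joint angles; "qd": joint speeds; "joint_efforts": joint torques, N m; "tool_pos": TCP position; "tcp_rot": TCP orientation; "ft_force": force on the tool from outside, world axes, zero at the start; "wrist_torque": the same for the moment, N m; "finger_gap": finger opening in mm; "grip_force": force on a finger pad.
Only numpy, scipy, OpenCV 4.12 (cv2) and the standard library are available. Lean on these libraries where they do the work, as an engineer would, in place of code of your own. Each camera call takes 0.05 s, during which the arm holds its last target. There are 200 camera calls.

TASK

Take the check weight out of its transit case for the balance. First pull the red-handled pin sideways out of the staple, leaving the lid shut, and lay the whole pin inside the steel tray; then lift the lid off and lay it right way up, centred on the blue mat; then lift the weight out by its knob and stand it gently in the middle of the balance pan, without disturbing the jar, the dish or the mouse.

Things in the scene. Friction and masses are not known exactly. Their poses are not given: they have to be found in the camera images.
- case: Dark grey open-topped transit case fixed to the bench, 140 (x) x 150 (y) x 84 high, walls and floor 6 thick. Origin: centre of its underside; x and y along its sides, z up. The lid lies on its rim at z = 84.
- staple (a point): Centre of the opening of a steel staple fixed outside the case's -x wall, at (-88, -30, 101) mm in the case frame: an inverted U, 10 wide along case y, legs 17.5 apart in x, standing up through a slot in the lid; crown's underside 18, top 24 above the lid's upper face. The pin passes through it along case y, over the lid, holding it down.
- lid: Loose blue-grey flat lid, 191 (x) x 160 (y) x 8 thick, 0.3 to 0.55 kg. Origin: centre of its underside, z up. On the case its axes match the case's and its origin lies at case (-21.5, 0, 84) mm. A slot near its -x edge surrounds the staple with 4 to 5 mm clearance: lift it straight up at least 40 mm.
- lid_bar (a point): Centre of the lid's black carrying bar, which is 14 x 14 in section and runs 100 along lid y, at (11.5, 0, 44) mm in the lid frame; 29 free height under the bar between its two end posts. Pinch it across lid x. Axes as the lid.
- pin: Loose retaining pin, 70 g: red upright grip 20 (x) x 30 (y) x 42 high; from its -y face leaves a round steel shaft, 11 diameter, 65 long, axis 5.5 above the underside. Origin: centre of the grip's underside, z up. Starts flat on the lid's upper face, axes parallel to the case's, shaft through the staple. Pinch across pin x; pull to pin +y by 45 to 55 mm before lifting.
- pin_tip (a point): Centre of the end of the pin's shaft, at (0, -80, 5.5) mm in the pin frame. Axes as the pin.
- weight: Steel check weight standing in the case, 0.5 to 0.75 kg: a cylinder of 56 diameter and 42 high with a plain cylindrical knob of 26 diameter on top, up to height 72. Origin: centre of its underside, z up. Starts upright on the case floor (6 above the case's underside), up to 10 mm off the case's centre each way; hidden by the lid. Handle it by the knob.
- tray: Shallow open steel tray fixed to the bench, 130 (x) x 170 (y) x 20 high, walls and floor 4 thick. Origin: centre of its underside. It may be left or right of the case.
- mat: Flat blue mat fixed to the bench, 200 x 200 x 4 thick. Origin: centre of its underside. It may be left or right.
- balance: White bench balance fixed to the bench, 190 (x) x 200 (y) x 45 high, with a round steel pan of 120 diameter above it, pan top 60 above the bench. Origin: centre of its underside, below the pan's centre; its dark display faces -x. It stands on the side where the mat is not.
- pan (a point): Centre of the upper face of the balance pan (rigid).
- jar: Bystander: loose amber jar with white cap, 64 diameter, 100 high. Origin: centre of its underside. Leave alone. It stands on the side where the tray is not.
- dish: Bystander: loose round lab dish, 90 diameter, 22 high. Origin: centre of its underside. Leave alone.
- mouse: Bystander: loose black computer mouse, 100 x 60 x 28. Origin: centre of its underside. Leave alone.
There are look-alikes about, which are no part of the job. What is meant by the pin is not orange or turquoise, and is the larger of those in its own colour.

How it is judged (in metres and radians):
On the way, in this order (a step that is already met when the one before it is completed fails the run):
1. the pin is drawn clear of the staple while the lid stays shut on the case (y of pin_tip in the frame of case above -0.022 m and z of lid in the frame of case between 0.08 and 0.094 m), for 0.1 s.
2. the pin lies in the tray, at rest, the lid still shut (x of pin in the frame of tray between -0.065 and 0.065 m and y of pin in the frame of tray between -0.085 and 0.085 m and z of pin in the frame of tray between -0.005 and 0.035 m and x of pin_tip in the frame of tray between -0.065 and 0.065 m and y of pin_tip in the frame of tray between -0.085 and 0.085 m and z of pin_tip in the frame of tray between -0.005 and 0.035 m and linear speed of pin below 0.02 m/s and angular speed of pin below 0.2 rad/s and z of lid in the frame of case between 0.08 and 0.094 m), for 0.1 s.
3. the lid is lifted clear of the case with the weight still inside (z of lid in the frame of case above 0.125 m and x of weight in the frame of case between -0.05 and 0.05 m and y of weight in the frame of case between -0.055 and 0.055 m and z of weight in the frame of case between 0 and 0.02 m), for 0.1 s.
4. the lid lies on the mat, the weight still in the case (horizontal distance between lid and mat below 0.05 m and angle between lid's own z axis and vertical below 0.08 rad and z of lid in the frame of mat between 0 and 0.008 m and linear speed of lid below 0.02 m/s and angular speed of lid below 0.2 rad/s and x of weight in the frame of case between -0.05 and 0.05 m and y of weight in the frame of case between -0.055 and 0.055 m and z of weight in the frame of case between 0 and 0.02 m), for 0.1 s.
5. the weight stands on the balance pan (horizontal distance between weight and pan below 0.025 m and angle between weight's own z axis and vertical below 0.08 rad and z of weight in the frame of pan between -0.004 and 0.005 m and linear speed of weight below 0.02 m/s and angular speed of weight below 0.2 rad/s), for 0.2 s.
At the end, for the whole second after the job is handed in: The pin lies at rest wholly inside the tray (grip and tip within its outline and no higher than 35 mm above its underside); the lid lies flat and right way up on the mat, its centre within 50 mm of the mat's; the weight stands upright at rest on the balance pan within 25 mm of its centre (all of step 5 and x of pin in the frame of tray between -0.065 and 0.065 m and y of pin in the frame of tray between -0.085 and 0.085 m and z of pin in the frame of tray between -0.005 and 0.035 m and x of pin_tip in the frame of tray between -0.065 and 0.065 m and y of pin_tip in the frame of tray between -0.085 and 0.085 m and z of pin_tip in the frame of tray between -0.005 and 0.035 m and linear speed of each of pin, lid below 0.02 m/s and angular speed of each of pin, lid below 0.2 rad/s and horizontal distance between lid and mat below 0.05 m and angle between lid's own z axis and vertical below 0.08 rad and z of lid in the frame of mat between 0 and 0.008 m); the robot touches nothing.
It fails at once if the weight is dropped or banged onto the balance (reaches it faster than 0.3 m/s) (horizontal distance between weight and pan below 0.06 m and z of weight in the frame of pan below 0.02 m and linear speed of weight above 0.3 m/s).
It fails at once if the weight is tipped over (more than 0.6 rad) (angle between weight's own z axis and vertical above 0.6 rad).
It fails at once if the jar is disturbed (moved over 30 mm) (distance of jar from where it was at the start of the episode above 0.03 m).
It fails at once if the dish is disturbed (moved over 30 mm) (distance of dish from where it was at the start of the episode above 0.03 m).
It fails at once if the mouse is disturbed (moved over 30 mm) (distance of mouse from where it was at the start of the episode above 0.03 m).
It also fails if it takes over 69 s, if anything falls off the work surface, if the arm or the gripper's body presses on something with over 40 N, if the wrist force passes 120 N, or if a joint passes its speed limit or range.

## Working session

There is one attempt and no reset: what is moved stays moved. The work goes in short steps, Python scripts to look and compute and a tool call to move; the robot and the scene stay as the last step left them, time stands still between calls to the robot, and variables do not carry over. Pictures are saved under pics/ and viewed, at most 10 in all, crops included, and the job is handed in when it is done.

Besides the shell and the picture viewer there is one more tool, called by a JSON object that holds its "name" and its "arguments". send_rows: Moves the arm, as the interface text tells. Its arguments: {"type":"object","properties":{"increments":{"type":"array"},"grip":{"type":"number"},"grip_force":{"type":"number"}},"required":["increments"]}

```bash
mkdir -p pics; cat > h.py <<'E'
import numpy as np, cv2
from bench import r
def snap(n,f=None):
    s=r.snapshot(n)
    if f: cv2.imwrite('pics/'+f,s['img'])
    np.savez('last_%s.npz'%n,**s); return s
def load(n): return dict(np.load('last_%s.npz'%n))
def cloud(s):
    h,w=s['z_map'].shape
    K=np.array([[s['fx'],0,s['cx']],[0,s['fy'],s['cy']],[0,0,1]],float)
    u,v=np.meshgrid(np.arange(w),np.arange(h))
    p=cv2.undistortPoints(np.stack([u,v],-1).reshape(-1,1,2).astype(np.float64),K,np.array(s['D'],float)).reshape(h,w,2)
    z=s['z_map'].astype(float)
    P=np.dstack([p*z[...,None],z])
    V=np.array(s['view']); P=(P-V[:3,3])@V[:3,:3]
    P[z==0]=np.nan
    return P
E
python3 - <<'E'
from h import *
a=snap('top','t1.png');b=snap('side','s1.png')
print(r.sense()['time'])
E
```

```text
0.1
```

View pics/t1.png

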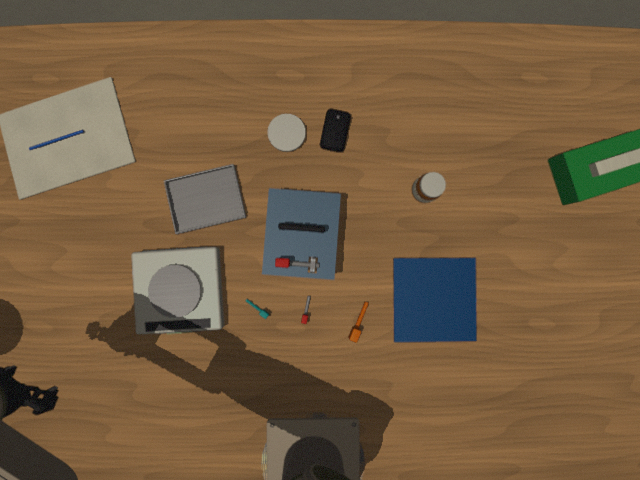

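View pics/s1.png

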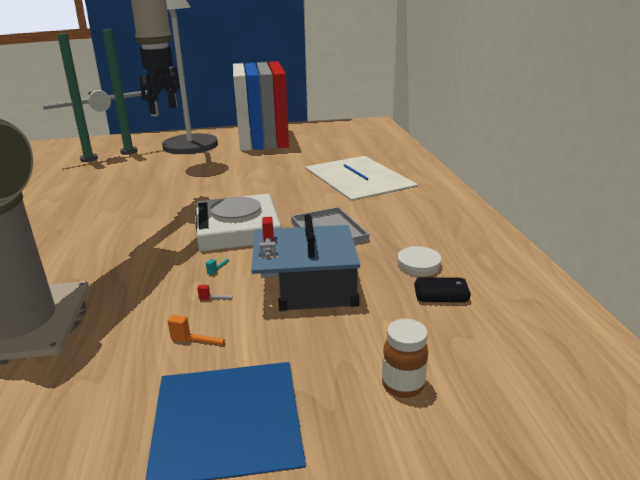

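Top view: the candidates for the pin are red on the lid (283,262), small red on the bench (306,318), turquoise (258,308) and orange (358,322). I choose the one on the lid: red, the larger, and its shaft runs through the staple at (314,264). The tray is at (205,198), the balance pan at (175,290), the mat at (435,300), the lid bar at (302,227), the jar at (430,187), the dish at (287,132) and the mouse at (336,130). The side view agrees, with the red grip at (268,228) and the staple at (268,248).

```bash
cat > m.py <<'E'
from h import *
s=load('top');P=cloud(s);im=s['img'];hsv=cv2.cvtColor(im,cv2.COLOR_BGR2HSV)
def roi(u0,v0,u1,v1):
    m=np.zeros(P.shape[:2],bool);m[v0:v1,u0:u1]=1;return m
def rect(n,m):
    q=P[m];q=q[~np.isnan(q).any(1)]
    c,sz,a=cv2.minAreaRect(q[:,:2].astype(np.float32))
    print(n,len(q),'c',np.round(c,1),'sz',np.round(sz,1),'ang',round(a,2),'z',np.round(np.percentile(q[:,2],[5,50,95]),1),'mean',np.round(q[:,:2].mean(0),1))
z=P[...,2];H,S,V=[hsv[...,i].astype(int) for i in range(3)]
print('bench',np.nanmedian(z[roi(480,60,540,120)]))
rect('lid',roi(250,180,350,285)&(z>86)&(z<97))
rect('bar',roi(265,210,340,245)&(z>122))
red=((H<6)|(H>174))&(S>150)
rect('grip',roi(268,250,300,276)&red&(z>125))
rect('shaft',roi(291,255,308,276)&(z>97)&(z<112))
rect('staple',roi(300,252,325,276)&(z>112))
rect('tray',roi(155,155,255,240)&(z>12)&(z<26))
rect('mat',roi(380,245,490,355)&(H>95)&(H<125)&(S>150))
rect('balance',roi(120,240,235,340)&(z>38)&(z<50))
rect('pan',roi(140,255,210,325)&(z>55))
rect('jar',roi(400,160,460,215)&(z>90))
rect('dish',roi(260,105,312,160)&(z>15))
rect('mouse',roi(312,100,360,160)&(z>12))
rect('lidrim?',roi(240,170,360,300)&(z>30)&(z<84))
cr=cv2.resize(im[170:330,240:370],None,fx=4,fy=3.7,interpolation=cv2.INTER_CUBIC);cv2.imwrite('pics/crop1.png',cr)
print(s['view'].round(3),s['fx'])
E
python3 m.py
```

```text
bench -0.6290464728998394
lid 5392 c [541.  26.] sz [160.2 189.5] ang 85.37 z [88.  91.7 95.4] mean [543.9  25.9]
bar 305 c [553.3  25.3] sz [99.2 14.3] ang 85.36 z [129.5 134.  138.5] mean [553.   24.8]
grip 116 c [478.1  66.8] sz [27.9 17. ] ang 89.77 z [130.3 133.  137.3] mean [477.8  66.1]
shaft 84 c [476.5  30.7] sz [24.6 33.6] ang 24.26 z [ 97.7 101.4 105.2] mean [476.   30.2]
staple 60 c [473.4   1.4] sz [ 9.8 26.7] ang 84.52 z [112.9 115.3 118.6] mean [473.2   1.4]
tray 533 c [627.  255.7] sz [132.3 170.9] ang 13.45 z [13.2 19.2 23.5] mean [629.5 258.8]
mat 6471 c [ 385.8 -290.2] sz [197.1 193.9] ang 89.59 z [-1.3  3.1  7.3] mean [ 386.7 -290.1]
balance 4752 c [413.4 314.5] sz [193.9 201.2] ang 3.85 z [40.6 44.8 48.8] mean [415.4 311.2]
pan 2155 c [412.8 314.6] sz [120.5 117.9] ang 89.9 z [56.4 60.  63.9] mean [413.3 314. ]
jar 491 c [ 648.4 -267. ] sz [53.8 54.2] ang 43.43 z [ 95.1  99.  103. ] mean [ 648.2 -266.7]
dish 1125 c [784.2  63. ] sz [89.3 87.6] ang 0.1 z [17.9 21.9 26. ] mean [783.8  62. ]
mouse 1037 c [790.2 -54.2] sz [ 60.1 102.1] ang 77.94 z [18.2 26.6 31.3] mean [787.7 -53.6]
lidrim? 16 c [498.9   5.7] sz [139.1  34.3] ang 23.58 z [73.6 78.  83.9] mean [4.845e+02 1.000e-01]
[[-5.000000e-03 -1.000000e+00  1.800000e-02 -1.404400e+01]
 [-9.990000e-01  4.000000e-03 -5.100000e-02  5.477370e+02]
 [ 5.100000e-02 -1.800000e-02 -9.990000e-01  1.268681e+03]
 [ 0.000000e+00  0.000000e+00  0.000000e+00  1.000000e+00]] 545.8989858298008
```

View pics/crop1.png

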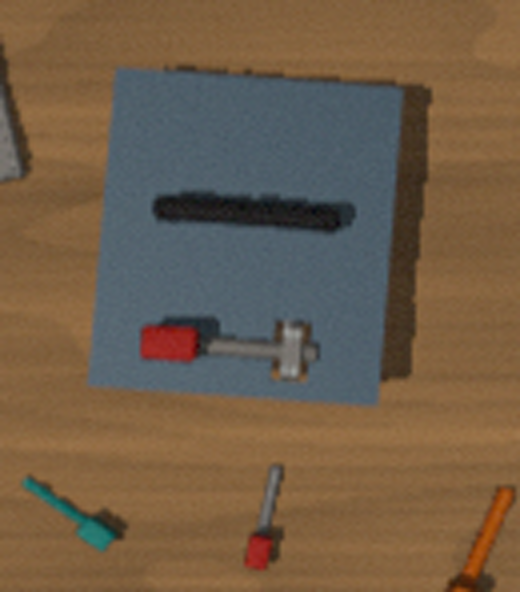

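The crop confirms the choice: the larger red pin lies on the lid with its shaft through the staple (crop 285,350). The geometry also agrees: lid yaw is about -4.6°, the case is at (562.4, 24.3), and the predicted staple (472.3, 1.5) matches the measured (473.4, 1.4).

```bash
cat > go.py <<'E'
# usage: go.py x y z yaw  -> turn first (about tool z), then shift in the turned tool axes
import sys; from h import *
from scipy.spatial.transform import Rotation as Ro
x,y,z,yaw=map(float,sys.argv[1:5])
s=r.sense();R0=Ro.from_euler('xyz',s['tcp_rot'],degrees=True)
a=np.deg2rad(yaw);X=np.array([np.cos(a),np.sin(a),0]);Y=np.array([-np.sin(a),np.cos(a),0])
best=None
for sg in (1,-1):
    R1=Ro.from_matrix(np.column_stack([sg*Y,sg*X,[0,0,-1]]))
    rv=(R0.inv()*R1).as_rotvec()
    print('sign',sg,'turn',rv.round(3),'shift',R1.inv().apply(np.array([x,y,z])-s['tool_pos']).round(1))
print(s['time'],np.round(s['tool_pos'],1),s['tcp_rot'],np.round(s['joint_pos'],1),s['finger_gap'],s['ft_force'])
E
python3 go.py 478 66.5 170 -4.64
```

```text
sign 1 turn [-2.000e-03  1.000e-03  1.226e+00] shift [-459.3  268.5   60.3]
sign -1 turn [-1.000e-03 -2.000e-03 -1.916e+00] shift [ 459.3 -268.5   60.3]
0.1 [247.6 546.  230.3] [-1.79901607e+02 -5.91935545e-03  1.55604587e+02] [60.7  7.5 85.3 -0.  87.3 -4.9] 85.31940953388738 [ 0.51667778 -0.32800304  0.91319879]
```

{"name": "send_rows", "arguments": {"increments": [[0,0,0,0,0,0.153],[0,0,0,0,0,0.153],[0,0,0,0,0,0.153],[0,0,0,0,0,0.153]], "grip": -0.18, "grip_force": 40}}

```text
time: 0.6
tool_pos: [247.6, 546.1, 230.6]
tcp_rot: [-179.9, 0.0, 120.3]
ft_force: [0.7, 0.4, -0.2]
finger_gap: 50.5
grip_force: 0.0
```

{"name": "send_rows", "arguments": {"increments": [[0,0,0,0,0,0.153],[0,0,0,0,0,0.153],[0,0,0,0,0,0.153],[0,0,0,0,0,0.155]]}}

```text
time: 1.1
tool_pos: [247.6, 546.1, 230.6]
tcp_rot: [-180.0, 0.1, 85.1]
ft_force: [0.8, 0.4, 0.7]
finger_gap: 50.2
grip_force: 0.0
```

{"name": "send_rows", "arguments": {"increments": [[-40,24,0,0,0,0],[-45,26,0,0,0,0],[-45,26,0,0,0,0],[-45,26,0,0,0,0],[-45,26,0,0,0,0]]}}

```text
time: 1.72
tool_pos: [357.8, 315.1, 230.9]
tcp_rot: [-180.0, 0.0, 85.4]
ft_force: [0.8, 0.4, 0.3]
finger_gap: 50.5
grip_force: 0.0
```

{"name": "send_rows", "arguments": {"increments": [[-45,26,0,0,0,0],[-45,26,0,0,0,0],[-45,26,0,0,0,0],[-45,26,0,0,0,0],[0,0,0,0,0,0]]}}

```text
time: 2.35
tool_pos: [447.5, 126.0, 230.9]
tcp_rot: [-180.0, 0.1, 85.1]
ft_force: [0.0, -0.2, -0.6]
finger_gap: 50.3
grip_force: 0.0
```

```bash
python3 go.py 478 66.5 99 -4.64; python3 - <<'E'
from h import *
snap('wrist','w1.png')
E
```

```text
sign 1 turn [-0.     0.001 -0.005] shift [-56.8  35.2 131.9]
sign -1 turn [2.000e-03 1.000e-03 3.137e+00] shift [ 56.8 -35.2 131.9]
2.35 [447.5 126.  230.9] [-1.79975851e+02  5.55535163e-02  8.50690469e+01] [  9.4 -13.9 105.9  -0.   88.1  14.4] 50.26952614574745 [ 0.00687157 -0.15866578 -0.59067647]
```

{"name": "send_rows", "arguments": {"increments": [[-29,18,10,0,0,0],[-28,17,30,0,0,0],[0,0,0,0,0,0]]}}

```text
time: 2.78
tool_pos: [475.4, 69.1, 188.4]
tcp_rot: [-179.7, 0.0, 85.3]
ft_force: [-0.7, 0.6, 0.0]
finger_gap: 50.4
grip_force: 0.0
```

```bash
cat > wr.py <<'E'
from h import *
import sys
s=snap('wrist',sys.argv[1]);P=cloud(s);hsv=cv2.cvtColor(s['img'],cv2.COLOR_BGR2HSV);H,S,V=[hsv[...,i].astype(int) for i in range(3)]
z=P[...,2];red=((H<6)|(H>174))&(S>140)
def rect(n,m):
    q=P[m&(P[...,0]>350)&(P[...,0]<700)];q=q[~np.isnan(q).any(1)]
    if len(q)<20: print(n,len(q));return
    c,sz,a=cv2.minAreaRect(q[:,:2].astype(np.float32));print(n,len(q),np.round(c,1),np.round(sz,1),round(a,2),np.percentile(q[:,2],[5,50,95]).round(1))
rect('griptop',red&(z>126)&(z<142)); rect('bar',(V<60)&(z>128)&(z<145))
E
python3 wr.py w2.png; python3 go.py 478 66.5 99 -4.64
```

```text
griptop 1507 [475.9  64.7] [29.4 19.6] 84.65 [130.1 133.1 134.1]
bar 2324 [550.6  33.2] [78.5 13.4] 85.64 [129.9 133.8 135.1]
sign 1 turn [-0.003 -0.    -0.   ] shift [-3.3  2.5 90.9]
sign -1 turn [-0.     0.005  3.141] shift [ 3.3 -2.5 90.9]
2.825 [475.8  70.  189.9] [-1.79810362e+02 -6.73845886e-03  8.53420565e+01] [  2.2  -9.8 106.6   0.   83.3   6.9] 50.586988752641986 [ 0.02359209  0.54474357 -0.22504549]
```

View pics/w2.png

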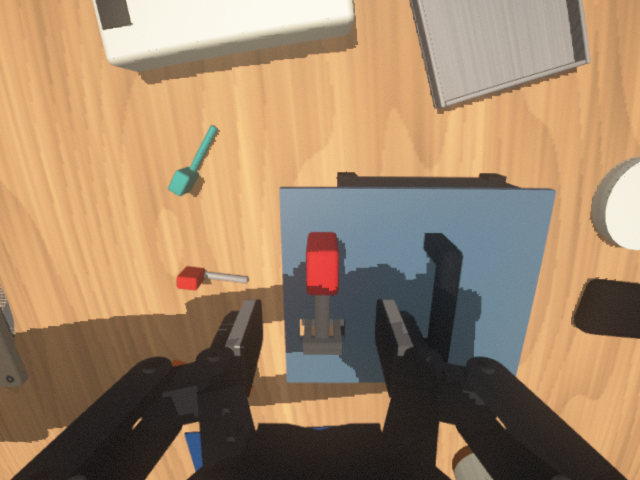

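{"name": "send_rows", "arguments": {"increments": [[-4,1,45,0,0,0],[0,0,30,0,0,0],[0,0,15,0,0,0],[0,0,0,0,0,0]]}}

```text
time: 3.32
tool_pos: [477.1, 66.2, 101.2]
tcp_rot: [-179.9, -0.0, 85.4]
ft_force: [-0.7, 0.8, 0.2]
finger_gap: 50.3
grip_force: 0.0
```

{"name": "send_rows", "arguments": {"increments": [[0,0,0,0,0,0],[0,0,0,0,0,0],[0,0,0,0,0,0],[0,0,0,0,0,0]], "grip": 1}}

```text
time: 3.82
tool_pos: [478.9, 65.5, 103.1]
tcp_rot: [179.8, -0.0, 85.4]
ft_force: [-1.4, 2.1, 6.6]
finger_gap: 19.6
grip_force: 40.8
```

{"name": "send_rows", "arguments": {"increments": [[0,0,-1,0,0,0],[6,0,0,0,0,0],[10,0,0,0,0,0],[10,0,0,0,0,0],[10,0,0,0,0,0]]}}

```text
time: 4.45
tool_pos: [481.3, 101.1, 103.1]
tcp_rot: [179.9, 0.1, 85.3]
ft_force: [0.1, -4.0, 5.1]
finger_gap: 19.0
grip_force: 40.7
```

{"name": "send_rows", "arguments": {"increments": [[8,0,0,0,0,0],[8,0,0,0,0,0],[0,0,0,0,0,0]]}}

```text
time: 4.82
tool_pos: [482.6, 117.9, 103.1]
tcp_rot: [179.9, -0.0, 85.4]
ft_force: [0.4, 0.2, 5.4]
finger_gap: 19.4
grip_force: 40.7
```

```bash
python3 wr.py w3.png; python3 go.py 478 66.5 160 -4.64
```

```text
griptop 3720 [482.  116.6] [30.  21.3] 84.98 [128.7 132.9 134. ]
bar 1540 [482.5 117.2] [26.6 58.3] 85.56 [129.4 139.5 144.4]
sign 1 turn [ 0.002 -0.001  0.   ] shift [-51.6  -0.4 -56.9]
sign -1 turn [ 1.000e-03  2.000e-03 -3.141e+00] shift [ 51.6   0.4 -56.9]
4.875 [482.6 117.9 103.1] [ 1.79910135e+02 -3.59461737e-02  8.53829150e+01] [  7.8  -2.9 109.7   0.   73.1  12.4] 19.731332963498573 [0.16357038 0.06846138 5.30334382]
```

View pics/w3.png

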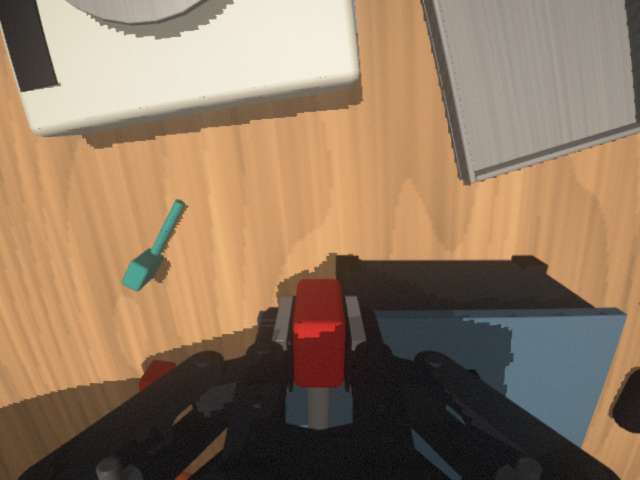

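The pin is out: grip at (318,335) in the wrist view, shaft clear, lid still shut. Now to the tray.

{"name": "send_rows", "arguments": {"increments": [[0,0,-10,0,0,0],[0,0,-25,0,0,0],[0,0,-25,0,0,0],[20,15,0,0,0,0],[36,26,0,0,0,0]]}}

```text
time: 5.5
tool_pos: [527.8, 169.7, 163.4]
tcp_rot: [179.9, -0.0, 85.3]
ft_force: [0.4, 0.1, -0.4]
finger_gap: 19.5
grip_force: 39.8
```

{"name": "send_rows", "arguments": {"increments": [[36,26,0,0,0,0],[36,26,0,0,0,0],[36,26,0,0,0,0],[18,14,40,0,0,0],[0,0,20,0,0,0]]}}

```text
time: 6.12
tool_pos: [628.1, 288.7, 99.2]
tcp_rot: [-179.8, 0.1, 85.4]
ft_force: [-0.6, -0.1, -1.1]
finger_gap: 19.6
grip_force: 39.8
```

{"name": "send_rows", "arguments": {"increments": [[0,0,0,0,0,0],[0,0,0,0,0,0]]}}

```text
time: 6.38
tool_pos: [629.5, 287.4, 103.9]
tcp_rot: [179.9, -0.0, 85.3]
ft_force: [1.4, -0.4, -0.1]
finger_gap: 19.6
grip_force: 39.8
```

```bash
python3 go.py 630 289 17 -4.64;python3 wr.py w4.png
```

```text
sign 1 turn [ 0.001 -0.    -0.001] shift [ 1.7  0.4 86.9]
sign -1 turn [-1.000e-03 -2.000e-03  3.141e+00] shift [-1.7 -0.4 86.9]
6.375 [629.5 287.4 103.9] [ 1.79929203e+02 -2.85013081e-02  8.53258337e+01] [20.3 26.2 76.4 -0.  77.3 25. ] 19.56327675790264 [ 1.38963293 -0.38598402 -0.07774358]
griptop 3753 [628.2 285.9] [30.7 19.9] 85.09 [128.9 133.6 134.7]
bar 1434 [628.9 286.5] [26.  54.6] 85.27 [129.4 139.9 144.3]
```

View pics/w4.png

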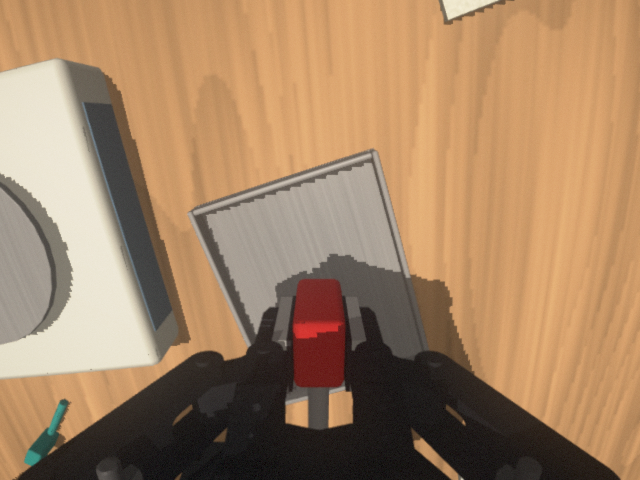

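```bash
python3 - <<'E'
from h import *
P=cloud(load('wrist'));
for n,u,v in (('tl',193,212),('tr',375,152),('low',297,399),('floor',320,230)):
    print(n,np.nanmedian(P[v-1:v+2,u-1:u+2].reshape(-1,3),0).round(1))
q=P.reshape(-1,3);q=q[(q[:,2]>14)&(q[:,2]<24)&(q[:,0]>530)&(q[:,0]<730)&(q[:,1]>150)&(q[:,1]<370)]
print(len(q),q.min(0),q.max(0))
# expected corners
c=np.array([627,255.7]);a=np.deg2rad(13.45);R=np.array([[np.cos(a),-np.sin(a)],[np.sin(a),np.cos(a)]])
print([(c+R@np.array(k)).round(0) for k in((-65,85),(65,85),(65,-85),(-65,-85))])
E
```

```text
tl [548.7 320.3  19.1]
tr [668.8 348.7  19.5]
low [601.  162.7  18.8]
floor [630.4 296.5   4.2]
4082 [543.92165008 157.56810727  14.00113917] [704.40972544 349.8541575   21.64584939]
[array([544., 323.]), array([670., 353.]), array([710., 188.]), array([584., 158.])]
```

{"name": "send_rows", "arguments": {"increments": [[1,0,35,0,0,0],[0,0,30,0,0,0],[0,0,15,0,0,0],[0,0,5,0,0,0],[0,0,1,0,0,0]]}}

```text
time: 7.05
tool_pos: [630.1, 289.0, 17.7]
tcp_rot: [179.9, -0.0, 85.4]
ft_force: [0.8, 0.4, -0.3]
finger_gap: 19.2
grip_force: 39.8
```

{"name": "send_rows", "arguments": {"increments": [[0,0,1,0,0,0],[0,0,0,0,0,0]]}}

```text
time: 7.3
tool_pos: [629.8, 289.0, 16.3]
tcp_rot: [179.9, -0.0, 85.4]
ft_force: [-0.6, -1.2, -0.5]
finger_gap: 19.8
grip_force: 39.8
```

{"name": "send_rows", "arguments": {"increments": [[0,0,1,0,0,0],[0,0,0.5,0,0,0],[0,0,0,0,0,0]]}}

```text
time: 7.68
tool_pos: [629.7, 289.0, 15.2]
tcp_rot: [179.9, -0.0, 85.4]
ft_force: [-3.3, -1.1, 7.1]
finger_gap: 19.4
grip_force: 41.0
```

{"name": "send_rows", "arguments": {"increments": [[0,0,0,0,0,0],[0,0,0,0,0,0],[0,0,0,0,0,0]], "grip": 0}}

```text
time: 8.05
tool_pos: [629.1, 288.7, 13.6]
tcp_rot: [-180.0, 0.0, 85.4]
ft_force: [-0.3, -0.3, -0.6]
finger_gap: 42.6
grip_force: 0.0
```

{"name": "send_rows", "arguments": {"increments": [[0,0,-20,0,0,0],[0,0,-50,0,0,0],[0,0,-50,0,0,0],[0,0,-50,0,0,0],[0,0,0,0,0,0]]}}

```text
time: 8.68
tool_pos: [632.8, 290.1, 192.9]
tcp_rot: [179.3, -0.3, 85.4]
ft_force: [-0.4, 0.6, -0.3]
finger_gap: 42.8
grip_force: 0.0
```

```bash
python3 - <<'E'
from h import *
s=snap('wrist');P=cloud(s);hsv=cv2.cvtColor(s['img'],cv2.COLOR_BGR2HSV);H,S,V=[hsv[...,i].astype(int) for i in range(3)]
m=((H<6)|(H>174))&(S>140)&(P[...,0]>560)
q=P[m];q=q[~np.isnan(q).any(1)];print(len(q));q=q[q[:,2]>40];print(cv2.minAreaRect(q[:,:2].astype(np.float32)),np.percentile(q[:,2],[5,50,95]))
E
python3 go.py 553 25.1 117 -4.64
```

```text
904
((626.2734375, 289.95233154296875), (105.72588348388672, 33.49296951293945), 1.096940279006958) [43.31032915 45.24008948 46.5505397 ]
sign 1 turn [ 0.007 -0.003  0.   ] shift [-269.9  -56.6   72.2]
sign -1 turn [ 0.005  0.011 -3.142] shift [269.9  56.6  72.2]
8.725 [631.3 289.5 189.2] [179.6002173   -0.18733824  85.3620655 ] [20.4 22.8 71.7  0.  85.1 25. ] 42.8738481056754 [-0.16603769  0.51055421 -0.74571693]
```

{"name": "send_rows", "arguments": {"increments": [[-40,-10,0,0,0,0],[-55,-11,0,0,0,0],[-55,-11,0,0,0,0],[-55,-11,0,0,0,0],[-40,-10,0,0,0,0]]}}

```text
time: 9.35
tool_pos: [554.9, 46.7, 182.8]
tcp_rot: [-179.9, 0.0, 85.3]
ft_force: [-0.1, -0.4, 0.2]
finger_gap: 42.7
grip_force: 0.0
```

{"name": "send_rows", "arguments": {"increments": [[-25,-4,0,0,0,0],[0,0,0,0,0,0],[0,0,0,0,0,0]]}}

```text
time: 9.72
tool_pos: [550.3, 24.8, 183.3]
tcp_rot: [-179.9, -0.0, 85.4]
ft_force: [1.3, -0.3, 0.1]
finger_gap: 42.6
grip_force: 0.0
```

```bash
python3 wr.py w5.png; python3 go.py 553 25.1 110 -4.64; python3 - <<'E'
from h import *
snap('top')
E
sed -i '/cr=cv2/d;/view/d' m.py; python3 m.py | grep -E 'lid|bar|jar|dish|mouse|staple'
```

```text
griptop 0
bar 3144 [551.   22.7] [99.3 14. ] 84.78 [131.2 133.9 135.1]
sign 1 turn [-0.001 -0.     0.001] shift [ 0.2  2.6 73.4]
sign -1 turn [ 1.000e-03 -1.000e-03 -3.141e+00] shift [-0.2 -2.6 73.4]
9.775 [550.4  25.1 183.4] [-1.79955875e+02 -2.07511513e-02  8.53921585e+01] [-2.7  1.5 96.6  0.  81.9  1.9] 42.437326409543324 [0.17360822 0.02510289 0.55151385]
lid 1711 c [483.7  41.7] sz [139.9  77.4] ang 87.57 z [88.  91.7 95.5] mean [482.1  44.2]
bar 2528 c [528.1  17.1] sz [97.8 47. ] ang 86.27 z [558.9 588.2 601.9] mean [525.8  16.2]Traceback (most recent call last):
  File "m.py", line 14, in <module>
    rect('grip',roi(268,250,300,276)&red&(z>125))
    ~~~~^^^^^^^^^^^^^^^^^^^^^^^^^^^^^^^^^^^^^^^^^
  File "m.py", line 8, in rect
    print(n,len(q),'c',np.round(c,1),'sz',np.round(sz,1),'ang',round(a,2),'z',np.round(np.percentile(q[:,2],[5,50,95]),1),'mean',np.round(q[:,:2].mean(0),1))
                                                                                       ~~~~~~~~~~~~~^^^^^^^^^^^^^^^^^^
    return _quantile_unchecked(
        a, q, axis, out, overwrite_input, method, keepdims, weights)
    return _ureduce(a,
                    func=_quantile_ureduce_func,
    ...<5 lines>...
                    overwrite_input=overwrite_input,
                    method=method)
    r = func(a, **kwargs)
    result = _quantile(arr,
                       quantiles=q,
    ...<2 lines>...
                       out=out,
                       weights=wgt)
    slices_having_nans = np.isnan(arr[-1, ...])
                                  ~~~^^^^^^^^^
IndexError: index -1 is out of bounds for axis 0 with size 0
```

{"name": "send_rows", "arguments": {"increments": [[-1,1.5,35,0,0,0],[0,0,25,0,0,0],[0,0,13,0,0,0],[0,0,0,0,0,0]]}}

```text
time: 10.32
tool_pos: [551.3, 23.7, 109.9]
tcp_rot: [-179.9, 0.0, 85.4]
ft_force: [-0.3, 0.3, 0.5]
finger_gap: 42.7
grip_force: 0.0
```

{"name": "send_rows", "arguments": {"increments": [[0,0,0,0,0,0],[0,0,0,0,0,0],[0,0,0,0,0,0],[0,0,0,0,0,0]], "grip": 1, "grip_force": 80}}

```text
time: 10.82
tool_pos: [553.0, 23.2, 112.5]
tcp_rot: [179.9, -0.0, 85.4]
ft_force: [-1.4, 1.6, 6.5]
finger_gap: 12.4
grip_force: 80.4
```

{"name": "send_rows", "arguments": {"increments": [[0,0,-3,0,0,0],[0,0,-8,0,0,0],[0,0,-12,0,0,0],[0,0,-15,0,0,0],[0,0,-15,0,0,0]]}}

```text
time: 11.45
tool_pos: [552.2, 23.1, 165.3]
tcp_rot: [180.0, -0.0, 85.4]
ft_force: [0.3, -0.5, -4.1]
finger_gap: 12.1
grip_force: 78.9
```

{"name": "send_rows", "arguments": {"increments": [[0,0,-20,0,0,0],[0,0,-20,0,0,0],[0,0,-7,0,0,0],[0,0,0,0,0,0]]}}

```text
time: 11.95
tool_pos: [552.4, 23.1, 211.6]
tcp_rot: [179.9, -0.0, 85.4]
ft_force: [1.0, -1.0, -4.0]
finger_gap: 12.5
grip_force: 79.0
```

```bash
python3 - <<'E'
from h import *
s=snap('side','s2.png');P=cloud(s)
E
python3 go.py 397 -290 150 0
```

```text
sign 1 turn [-0.     0.    -0.081] shift [-313.1 -154.9   60.6]
sign -1 turn [0.    0.    3.061] shift [313.1 154.9  60.6]
12.0 [551.9  23.1 210.6] [-1.79989622e+02  2.08319908e-03  8.53620238e+01] [-2.9  0.7 94.5 -0.  84.8  1.7] 12.452282865876656 [ 0.25618203  0.35381157 -5.31574605]
```

View pics/s2.png

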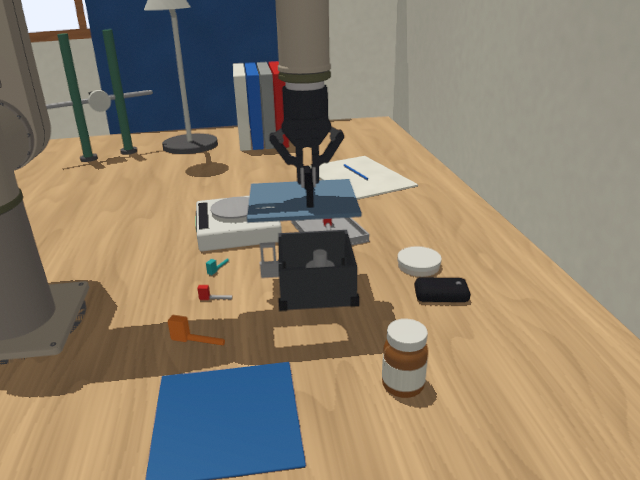

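The lid is held level at (305,198), the weight's knob stands in the open case at (320,260), and the pin is in the tray at (327,222). Next the lid goes to the mat.

{"name": "send_rows", "arguments": {"increments": [[0,0,0,0,0,-0.041],[0,0,0,0,0,-0.04],[-20,-10,0,0,0,0],[-35,-17,0,0,0,0],[-43,-21,0,0,0,0]]}}

```text
time: 12.62
tool_pos: [502.9, -75.2, 209.4]
tcp_rot: [-179.9, -0.0, 90.1]
ft_force: [0.3, -0.6, -3.6]
finger_gap: 12.3
grip_force: 79.0
```

{"name": "send_rows", "arguments": {"increments": [[-43,-21,0,0,0,0],[-43,-21,0,0,0,0],[-43,-21,0,0,0,0],[-43,-21,0,0,0,0],[-28,-14,0,0,0,0]]}}

```text
time: 13.25
tool_pos: [404.3, -276.3, 209.6]
tcp_rot: [-179.9, -0.0, 89.9]
ft_force: [0.1, -0.1, -4.0]
finger_gap: 12.4
grip_force: 79.0
```

{"name": "send_rows", "arguments": {"increments": [[-15,-9,15,0,0,0],[0,0,30,0,0,0],[0,0,35,0,0,0],[0,0,20,0,0,0],[0,0,0,0,0,0]]}}

```text
time: 13.88
tool_pos: [395.2, -287.5, 107.2]
tcp_rot: [-179.7, -0.3, 90.0]
ft_force: [0.8, -0.0, -3.6]
finger_gap: 12.1
grip_force: 78.9
```

```bash
python3 go.py 397.3 -291 30 0; python3 - <<'E'
from h import *
s=snap('side');P=cloud(s)
s=snap('wrist');P=cloud(s);hsv=cv2.cvtColor(s['img'],cv2.COLOR_BGR2HSV);H,S,V=[hsv[...,i].astype(int) for i in range(3)]
m=(H>95)&(H<125)&(S>170)&(P[...,2]<12)&(P[...,2]>-6)
q=P[m];print(len(q),np.percentile(q,[1,99],axis=0).round(1))
E
```

```text
sign 1 turn [-0.005 -0.005  0.001] shift [-3.5  2.1 77.2]
sign -1 turn [ 0.007 -0.007 -3.141] shift [ 3.5 -2.1 77.2]
13.875 [ 395.2 -287.5  107.2] [-179.73167089   -0.26607376   90.03477827] [-42.1  -4.  110.3   0.   74.1 -42.1] 12.124180120512884 [ 0.80585131 -0.03199343 -3.59239248]Traceback (most recent call last):
  File "<stdin>", line 5, in <module>
    return _quantile_unchecked(
        a, q, axis, out, overwrite_input, method, keepdims, weights)
    return _ureduce(a,
                    func=_quantile_ureduce_func,
    ...<5 lines>...
                    overwrite_input=overwrite_input,
                    method=method)
    r = func(a, **kwargs)
    result = _quantile(arr,
                       quantiles=q,
    ...<2 lines>...
                       out=out,
                       weights=wgt)
    slices_having_nans = np.isnan(arr[-1, ...])
                                  ~~~^^^^^^^^^
IndexError: index -1 is out of bounds for axis 0 with size 0
```

{"name": "send_rows", "arguments": {"increments": [[-2,2,25,0,0,0],[0,0,25,0,0,0],[0,0,15,0,0,0],[0,0,7,0,0,0],[0,0,0,0,0,0]]}}

```text
time: 14.6
tool_pos: [399.1, -292.0, 39.1]
tcp_rot: [180.0, 0.0, 90.0]
ft_force: [0.3, 0.2, -3.6]
finger_gap: 12.4
grip_force: 79.0
```

{"name": "send_rows", "arguments": {"increments": [[0,0,1.5,0,0,0],[0,0,1.5,0,0,0],[0,0,0,0,0,0]]}}

```text
time: 14.98
tool_pos: [399.1, -292.0, 36.0]
tcp_rot: [180.0, 0.0, 90.0]
ft_force: [-0.4, 1.4, -3.7]
finger_gap: 12.3
grip_force: 79.0
```

{"name": "send_rows", "arguments": {"increments": [[0,0,1.5,0,0,0],[0,0,1.5,0,0,0],[0,0,1,0,0,0],[0,0,0,0,0,0]]}}

```text
time: 15.48
tool_pos: [399.0, -291.9, 32.5]
tcp_rot: [-180.0, -0.0, 90.0]
ft_force: [-4.2, 3.8, 5.1]
finger_gap: 12.5
grip_force: 80.3
```

Contact: the force has gone from -3.7 to +5. Release and rise, then go above the case.

{"name": "send_rows", "arguments": {"increments": [[0,0,0,0,0,0],[0,0,0,0,0,0],[0,0,0,0,0,0]], "grip": -0.1}}

```text
time: 15.85
tool_pos: [399.2, -292.1, 32.0]
tcp_rot: [180.0, 0.0, 90.0]
ft_force: [0.1, -0.0, 1.0]
finger_gap: 46.9
grip_force: 0.0
```

{"name": "send_rows", "arguments": {"increments": [[0,0,-20,0,0,0],[0,0,-50,0,0,0],[0,0,-50,0,0,0],[0,0,-40,0,0,0],[0,0,0,0,0,0]]}}

```text
time: 16.48
tool_pos: [401.0, -293.7, 196.3]
tcp_rot: [179.7, 0.3, 90.0]
ft_force: [-0.5, -0.8, 0.1]
finger_gap: 46.8
grip_force: 0.0
```

```bash
python3 go.py 562 24 190 -4.64; python3 - <<'E'
from h import *
s=snap('top');P=cloud(s);z=P[...,2]
q=P[200:400,360:520].reshape(-1,3);m=(q[:,2]>8)&(q[:,2]<18);print(cv2.minAreaRect(q[m][:,:2].astype(np.float32)),np.median(q[m][:,2]))
q=P[180:290,250:350].reshape(-1,3)
k=q[(abs(q[:,0]-562)<40)&(abs(q[:,1]-24)<40)&(q[:,2]>68)&(q[:,2]<90)];print('knob',len(k),k.mean(0),cv2.minEnclosingCircle(k[:,:2].astype(np.float32)))
E
```

```text
sign 1 turn [0.006 0.005 0.081] shift [329.7 134.8   6.3]
sign -1 turn [-0.008  0.009 -3.061] shift [-329.7 -134.8    6.3]
16.475 [ 401.  -293.7  196.3] [179.65961429   0.30763066  90.0008629 ] [-42.1  -8.1 104.4   0.   83.2 -42.1] 46.791748596426196 [-0.53116286 -0.80939703  0.12201838]
((430.343017578125, -269.43707275390625), (324.0051574707031, 358.96234130859375), 73.97926330566406) 11.472647273978396
knob 105 [571.38734246  20.29888339  77.37630755] ((571.4544677734375, 20.25618553161621), 12.791336059570312)
```

{"name": "send_rows", "arguments": {"increments": [[0,0,0,0,0,0.081],[30,14,0,0,0,0],[45,20,0,0,0,0],[45,20,0,0,0,0],[45,20,0,0,0,0]]}}

```text
time: 17.15
tool_pos: [485.7, -131.7, 189.8]
tcp_rot: [-179.8, -0.0, 85.3]
ft_force: [1.3, -0.9, 0.4]
finger_gap: 46.8
grip_force: 0.0
```

{"name": "send_rows", "arguments": {"increments": [[45,20,0,0,0,0],[45,20,0,0,0,0],[40,18,0,0,0,0],[30,14,0,0,0,0],[0,0,0,0,0,0]]}}

```text
time: 17.77
tool_pos: [570.3, 22.3, 189.5]
tcp_rot: [-179.8, -0.0, 85.5]
ft_force: [0.1, -0.9, -0.5]
finger_gap: 47.0
grip_force: 0.0
```

{"name": "send_rows", "arguments": {"increments": [[0,0,40,0,0,0],[0,0,0,0,0,0],[0,0,0,0,0,0]]}}

```text
time: 18.15
tool_pos: [570.4, 19.6, 152.0]
tcp_rot: [-179.9, 0.0, 85.3]
ft_force: [0.7, 0.1, 0.3]
finger_gap: 47.2
grip_force: 0.0
```

```bash
python3 - <<'E'
from h import *
s=snap('wrist','w6.png');P=cloud(s);q=P.reshape(-1,3)
k=q[(abs(q[:,0]-571)<40)&(abs(q[:,1]-20)<40)&(q[:,2]>70)&(q[:,2]<84)];print('knob',len(k),k.mean(0).round(1))
k=k[np.hypot(k[:,0]-571,k[:,1]-20)<22];print(cv2.minEnclosingCircle(k[:,:2].astype(np.float32)),np.median(k[:,2]))
s=snap('top');P=cloud(s)
q=P[200:400,360:520].reshape(-1,3);q=q[(q[:,1]<-150)];m=(q[:,2]>9)&(q[:,2]<16);print('lid',cv2.minAreaRect(q[m][:,:2].astype(np.float32)),np.median(q[m][:,2]))
E
python3 go.py 571 20.3 52 -4.64
```

```text
knob 1203 [568.8  19.   76.9]
((568.70703125, 17.825654983520508), 12.984950065612793) 77.18982850896903
lid ((456.29364013671875, -284.3964538574219), (336.2391662597656, 191.88619995117188), 2.232236862182617) 11.684593540598812
sign 1 turn [ 0.002  0.    -0.001] shift [  0.6  -0.6 101.4]
sign -1 turn [ 0.000e+00 -3.000e-03  3.141e+00] shift [ -0.6   0.6 101.4]
18.25 [571.5  19.7 153.4] [1.79883395e+02 9.29173542e-04 8.53236131e+01] [-3.2  5.9 95.3 -0.  78.8  1.5] 47.09014251303585 [ 0.20548603  0.46903954 -0.57208717]
```

View pics/w6.png

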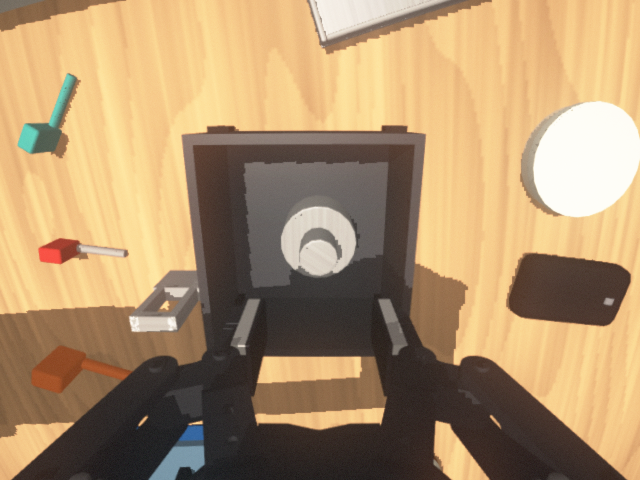

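{"name": "send_rows", "arguments": {"increments": [[0,-1,30,0,0,0],[0,0,30,0,0,0],[0,0,20,0,0,0],[0,0,12,0,0,0],[0,0,0,0,0,0]]}}

```text
time: 18.88
tool_pos: [569.5, 20.3, 59.5]
tcp_rot: [-179.9, 0.0, 85.4]
ft_force: [0.2, 0.5, 0.4]
finger_gap: 46.9
grip_force: 0.0
```

{"name": "send_rows", "arguments": {"increments": [[0,0,4,0,0,0],[0,0,0,0,0,0]]}}

```text
time: 19.12
tool_pos: [570.3, 20.3, 56.4]
tcp_rot: [179.9, -0.0, 85.4]
ft_force: [-0.4, 0.5, 0.3]
finger_gap: 46.8
grip_force: 0.0
```

{"name": "send_rows", "arguments": {"increments": [[0,0,4,0,0,0],[0,0,0,0,0,0]]}}

```text
time: 19.38
tool_pos: [569.6, 20.3, 51.5]
tcp_rot: [-180.0, 0.0, 85.4]
ft_force: [-1.3, 0.0, 0.5]
finger_gap: 47.0
grip_force: 0.0
```

{"name": "send_rows", "arguments": {"increments": [[0,0,0,0,0,0],[0,0,0,0,0,0],[0,0,0,0,0,0],[0,0,0,0,0,0]], "grip": 1, "grip_force": 90}}

```text
time: 19.88
tool_pos: [570.1, 20.3, 52.2]
tcp_rot: [180.0, -0.0, 85.4]
ft_force: [-0.4, -0.0, 3.5]
finger_gap: 23.7
grip_force: 88.7
```

{"name": "send_rows", "arguments": {"increments": [[0,0,-2,0,0,0],[0,0,-4,0,0,0],[0,0,-6,0,0,0],[0,0,0,0,0,0]]}}

```text
time: 20.38
tool_pos: [570.2, 20.3, 64.4]
tcp_rot: [179.9, -0.0, 85.4]
ft_force: [0.0, -0.7, -4.9]
finger_gap: 23.8
grip_force: 88.6
```

{"name": "send_rows", "arguments": {"increments": [[0,0,-15,0,0,0],[0,0,-25,0,0,0],[0,0,-28,0,0,0],[0,0,-25,0,0,0],[0,0,-15,0,0,0]]}}

```text
time: 21.0
tool_pos: [570.7, 20.3, 174.4]
tcp_rot: [179.8, -0.0, 85.4]
ft_force: [0.4, 0.0, -6.0]
finger_gap: 23.3
grip_force: 88.9
```

{"name": "send_rows", "arguments": {"increments": [[11,-7,0,0,0,0],[22,-14,0,0,0,0],[31,-20,0,0,0,0],[31,-20,0,0,0,0],[31,-20,0,0,0,0]]}}

```text
time: 21.62
tool_pos: [497.1, 153.8, 170.1]
tcp_rot: [-179.9, 0.0, 85.4]
ft_force: [-0.4, 0.3, -5.7]
finger_gap: 23.3
grip_force: 89.0
```

{"name": "send_rows", "arguments": {"increments": [[31,-20,0,0,0,0],[31,-20,0,0,0,0],[31,-20,0,0,0,0],[31,-20,0,0,0,0],[21,-13,0,0,0,0]]}}

```text
time: 22.25
tool_pos: [415.7, 305.9, 170.1]
tcp_rot: [-179.9, 0.1, 85.4]
ft_force: [0.4, -1.1, -5.8]
finger_gap: 23.5
grip_force: 89.1
```

{"name": "send_rows", "arguments": {"increments": [[11,-7,0,0,0,0],[0,0,0,0,0,0],[0,0,0,0,0,0]]}}

```text
time: 22.62
tool_pos: [412.3, 315.3, 171.4]
tcp_rot: [-180.0, 0.0, 85.3]
ft_force: [0.4, 0.4, -5.6]
finger_gap: 23.5
grip_force: 89.1
```

```bash
python3 go.py 413 315.5 109 -4.64; python3 - <<'E'
from h import *
s=snap('side','s3.png');P=cloud(s)
s=snap('wrist')
E
```

```text
sign 1 turn [-0.     0.001 -0.   ] shift [ 0.3  0.6 62.4]
sign -1 turn [1.000e-03 0.000e+00 3.141e+00] shift [-0.3 -0.6 62.4]
22.625 [412.3 315.3 171.4] [-1.79985210e+02  4.73781907e-02  8.53347384e+01] [ 31.8  -3.  102.3  -0.   80.7  36.4] 23.537125591385553 [ 0.4256299   0.39078872 -5.60548506]
```

View pics/s3.png

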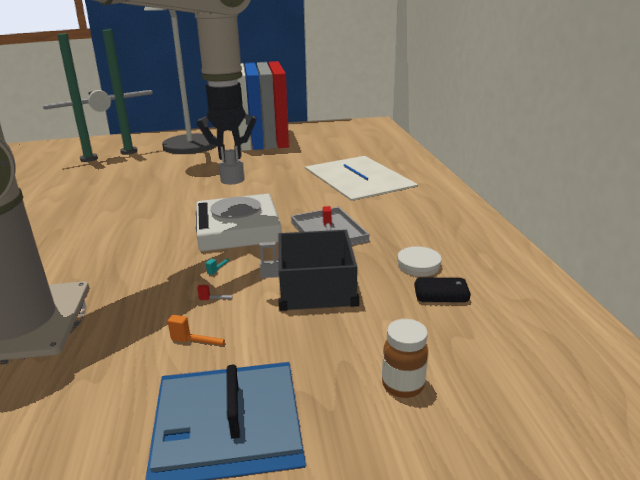

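The weight hangs upright over the pan (232,172). The lid lies flat on the mat (235,410) and the pin is in the tray (327,215). Lower gently.

{"name": "send_rows", "arguments": {"increments": [[0,0,15,0,0,0],[0,0,20,0,0,0],[0,0,15,0,0,0],[0,0,8,0,0,0],[0,0,2,0,0,0]]}}

```text
time: 23.35
tool_pos: [411.9, 315.8, 111.1]
tcp_rot: [-180.0, 0.0, 85.4]
ft_force: [-0.8, -0.4, -5.7]
finger_gap: 23.6
grip_force: 89.1
```

{"name": "send_rows", "arguments": {"increments": [[0,0,1,0,0,0],[0,0,1,0,0,0],[0,0,0,0,0,0]]}}

```text
time: 23.72
tool_pos: [412.4, 316.2, 110.2]
tcp_rot: [180.0, -0.0, 85.4]
ft_force: [-0.1, -0.1, -5.4]
finger_gap: 23.4
grip_force: 89.1
```

{"name": "send_rows", "arguments": {"increments": [[0,0,1,0,0,0],[0,0,1,0,0,0],[0,0,0,0,0,0]]}}

```text
time: 24.1
tool_pos: [412.1, 316.0, 107.6]
tcp_rot: [-180.0, 0.0, 85.4]
ft_force: [-0.6, -0.1, -5.9]
finger_gap: 23.5
grip_force: 89.1
```

{"name": "send_rows", "arguments": {"increments": [[0,0,1,0,0,0],[0,0,1,0,0,0],[0,0,0,0,0,0]]}}

```text
time: 24.48
tool_pos: [412.2, 316.1, 106.2]
tcp_rot: [180.0, -0.0, 85.4]
ft_force: [-2.0, -1.5, 1.3]
finger_gap: 23.6
grip_force: 89.8
```

Touching the pan (the load has gone from -5.9 to +1.3). Release, wait and rise.

{"name": "send_rows", "arguments": {"increments": [[0,0,0.5,0,0,0],[0,0,0,0,0,0]]}}

```text
time: 24.72
tool_pos: [412.3, 316.1, 106.2]
tcp_rot: [180.0, -0.0, 85.4]
ft_force: [-4.7, -3.4, 5.7]
finger_gap: 23.8
grip_force: 90.3
```

{"name": "send_rows", "arguments": {"increments": [[0,0,0,0,0,0],[0,0,0,0,0,0],[0,0,0,0,0,0],[0,0,0,0,0,0]], "grip": -0.2}}

```text
time: 25.22
tool_pos: [412.3, 316.1, 105.3]
tcp_rot: [180.0, -0.0, 85.4]
ft_force: [0.0, -0.0, -0.1]
finger_gap: 51.3
grip_force: 0.0
```

{"name": "send_rows", "arguments": {"increments": [[0,0,-15,0,0,0],[0,0,-35,0,0,0],[0,0,-45,0,0,0],[0,0,-45,0,0,0],[0,0,0,0,0,0]]}}

```text
time: 25.85
tool_pos: [414.5, 317.5, 251.6]
tcp_rot: [179.6, -0.3, 85.4]
ft_force: [2.0, 0.1, 0.6]
finger_gap: 51.2
grip_force: 0.0
```

{"name": "send_rows", "arguments": {"increments": [[50,0,0,0,0,0],[50,0,0,0,0,0],[40,0,0,0,0,0],[0,0,0,0,0,0],[0,0,0,0,0,0]]}}

```text
time: 26.48
tool_pos: [423.3, 455.1, 244.7]
tcp_rot: [-180.0, 0.1, 85.4]
ft_force: [-0.4, 0.5, 1.0]
finger_gap: 51.1
grip_force: 0.0
```

```bash
python3 - <<'E'
from h import *
s=snap('side','s4.png');PS=cloud(s)
s=snap('top','t2.png');P=cloud(s);q=P.reshape(-1,3);q=q[~np.isnan(q).any(1)]
for nm,P_ in (('top',P),('side',PS)):
    q=P_.reshape(-1,3);q=q[~np.isnan(q).any(1)]
    k=q[(np.hypot(q[:,0]-413,q[:,1]-315)<40)&(q[:,2]>126)&(q[:,2]<140)];print(nm,'knob',len(k),k.mean(0).round(1) if len(k) else 0)
    l=q[(abs(q[:,0]-386)<115)&(abs(q[:,1]+290)<115)&(q[:,2]>9)&(q[:,2]<15)]
    print('lid',cv2.minAreaRect(l[:,:2].astype(np.float32)),np.median(l[:,2]))
s=r.sense();print(s['time'],s['tool_pos'],s['ft_force'])
E
```

```text
top knob 108 [412.5 315.  131.6]
lid ((389.6504211425781, -292.17437744140625), (186.2664031982422, 197.05752563476562), 88.94083404541016) 11.514920417070257
side knob 54 [413.9 307.5 130. ]
lid ((388.6229248046875, -293.04583740234375), (164.20562744140625, 192.2582244873047), 89.93497467041016) 11.501096245955399
26.575 [423.59431184 454.68983294 245.3716502 ] [ 0.08694037 -0.23614858  0.000766  ]
```

View pics/t2.png

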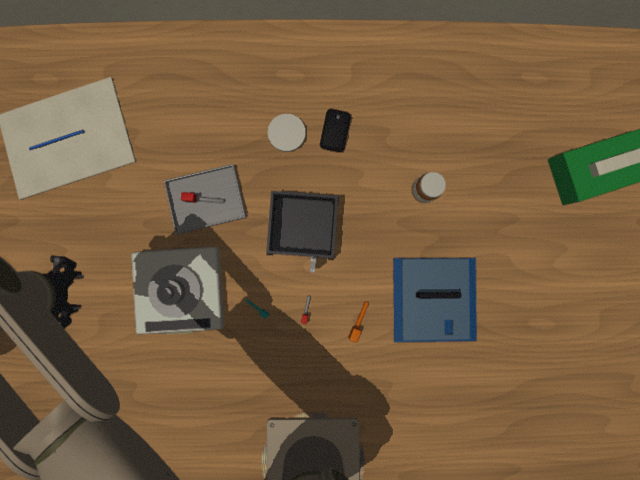

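The end state looks right. The weight is centred on the pan (175,290), the lid is on the mat (435,300) and the whole pin is in the tray (190–225,198). The jar, dish and mouse have not moved, and the arm is clear.

```bash
python3 -c "
from bench import r
print(r.hand_in())"
```

```text
the job is handed in; nothing more can be done
None
```

I handed the job in at about 26.6 s of the 69 s allowed: the last top view showed the pin wholly in the tray, the lid flat and centred on the mat, the weight standing upright mid-pan, and the jar, dish and mouse unmoved; the hand-in call returned no verdict.

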